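# Load the screwdriving shuttle

### The arm

A 7-joint arm with a two-finger parallel gripper is mounted at the origin on the work surface. World frame = base frame: x ahead of the robot, y to its left, z up, the work surface at z = 0. Lengths are in m, angles in rad, forces in N, time in s.
With the tool pointing down it reaches from about 0.425 to 0.925 m from the base axis. Payload 6.8 kg.
Tool frame: the origin (TCP) lies midway between the tips of the shut fingers; the grasp point (between the pads) lies 19 mm behind it (bot.pinch_z is the distance from the TCP to the grasp point, in m); z points along the fingers, y is the line along which they close (so a half turn about z gives the same grasp; the last joint's range is limited). The gripper opens to 85 mm and grips with 20 to 120 N. Pads are 22 mm wide; open, the fingers measure 114 mm over their backs; the gripper's body (76 mm by 85 mm) begins 54 mm behind the grasp point. The pads swing forward as they close: fully open they stand 13 mm farther back than shut.
Start: joints at [-0.108, 0.477, 0.022, 1.555, -0.011, 1.109, -0.083], TCP at [0.675, 0, 0.231] pointing down, gripper open.
Joint ranges: [-2.96, 2.96], [-0.34, 2.1], [-1.41, 1.46], [0.24, 2.44], [-1.37, 4.51], [0.17, 1.92], [-2.96, 2.96]. Speed limits (rad/s): [2.39, 2.39, 3.14, 3.14, 3.14, 3.14, 3.14].

### API

Orientations are given as a unit quaternion [w, x, y, z].
In Python, from station import bot, imaging gives the robot as it stands. The module is installed in compiled form; this text tells all that it offers.
- The arm moves only by the tool carry_out, never from a script. Its argument "targets" is a list of rows, each a list of 5 numbers: the shift along the tool's x, y, z in cm, then the turn about the tool's z in degrees, then the opening, from -1 (shut) to 1 (fully open). In form: [[x, y, z, yaw, gripper], ...]. A call has 1 to 12 rows; each row shifts and turns the commanded pose from where the row before left it, along the tool's axes as they then stand; what a row does not reach is not made up. A row lasts 1/10 s, in which the tool goes at most 50 mm and 8.59 degrees, less where a joint would pass 70% of its speed; a pose out of reach is approached as far as the arm can. A call is refused whole if a number of a shift passes 5 or a number of a turn 8.59, either way. A call with a gripper value outside its range is refused whole. The fingers move at their own pace and stop on an object; "force" is the grip in N (left out, the last holds). Time passes only in rows, so rows that do not move let the fingers close. It gives the time, the measured TCP pose, the force, the opening and the grip force at its end, in the units of the state.
- bot.get_obs(): the state, without advancing time (a new reading comes with each control period).
- imaging.read_camera(name): name is "scene" or "side" or "wrist"; returns the picture (480x640x3 uint8, red, green, blue); there is no depth.
- imaging.calibration(name): a dict with "fx", "fy", "cx", "cy" (pixels), "extrinsics" (4x4, takes a point from world to camera coordinates). Camera axes: x right, y up, looking along -z (the intrinsics and any distortion apply to the point x, -y, -z); pixel columns grow to the right and rows downward; lengths in m; the calibration is good to about 2 mm. A picture is of the moment at which its call begins: read the wrist's pose just before it. calibration takes no time and is no camera call; for the wrist camera it gives the pose at the moment of the call.
- bot.hand_in(): hands the job in; it is judged then, once.
The state is a dict: "t": time; "q": joint angles; "joint_vel": joint speeds; "joint_torque": joint torques, N m; "eef_pos": TCP position; "tool_rot": TCP orientation; "contact_force": force on the tool from outside, world axes, zero at the start; "torque": the same for the moment, N m; "gripper_width": opening from 0.0 (shut) to 1.0 (fully open); "grasp_force": force on a finger pad.
Only numpy, scipy, OpenCV 4.12 (cv2) and the standard library are available. Lean on these libraries where they do the work, as an engineer would, in place of code of your own. Each camera call takes 0.05 s, during which the arm holds its last target. There are 200 camera calls.

### The job

Take the tall square housing with the little post on top out of the parts tray, and set it down gently, never letting it fall, upright and fully down in the nest between the two tall cheeks of the station's carriage, with its post at the end nearer the screwdriving head. Let go of it, then slide the carriage by its pull plate under the head until it is fully home against its stop. The tray walls and the cheeks each leave the fingers room only one way, so the housing has to be taken twice, with the bare rubber mat there to put it down on; leave the other two parts in the tray and the oil bottle where they are.

Things in the scene. Friction and masses are not known exactly. Their poses are not given: they have to be found in the camera images.
- housing: the workpiece: black plastic block 62 mm long (x), 44 mm wide (y), 80 mm tall (z), 0.25 to 0.5 kg, two grey lines round its foot, a round steel post (18 mm across, 12 mm high) on top. Origin: centre of its underside. It stands in one of the tray's lanes, its x along the lane; there it can be gripped only along its x, in the nest only along its y
- post (a point): top centre of the housing's post, 17 mm off the housing's centre towards its +x end, 92 mm above its underside
- tray: fixed grey tray 150 mm (its x) by 167 mm (its y), floor 4 mm thick. Four upright walls along x, 110 mm long, 5 mm thick, tops 92 mm above the table, make three lanes 49 mm wide, centred at y = -54, 0 and +54 mm; the lane ends are open but for a lip 13 mm high. Origin: centre of its underside
- motor_can: bystander in another lane: upright black round can, 42 mm across, 66 mm tall with a thin shaft 12 mm more; origin at the centre of its underside. Leave it alone
- low_block: bystander in another lane: black block 62 x 44 x 46 mm tall with no post; origin at the centre of its underside. Leave it alone
- oil_bottle: bystander: white bottle 52 mm across, 150 mm tall, on the table; origin at the centre of its underside. Leave it alone
- mat: fixed black rubber mat 120 mm (x) by 140 mm (y), 4 mm thick, flat on the table, bare: a clear place to put a part down. Origin: centre of its underside
- station: fixed white screwdriving station: base 180 mm (x) by 500 mm (y from -270 to +230 mm), 41 mm high; rails along y. At its +y end a column (60 x 50 mm at y = 190 mm) 441 mm high carries the white head (x +/-45 mm, y 15 to 165 mm, 270 to 400 mm above the table, a motor on top to 510 mm): keep the arm clear of it. Origin: at table height between base ends; y towards the head
- nest (a point): centre of the nest floor on the carriage, 62 mm above the table. +y: the way the carriage slides towards the head; z up. Tall cheeks at y = +/-33.5 mm (67 mm apart, 44 mm wide in x, flared outward at the top, reaching 100 mm above the floor), lips 10 mm high at x = +/-25 mm. The housing goes in with its x along this y, post towards +y
- handle (a point): top centre of the carriage's steel pull plate: an upright plate 14 mm thick (nest y), 50 mm wide (nest x), 68 mm tall above the carriage, 140 mm from the nest centre on the side away from the head, same axes as the nest, moves with the carriage. Pinch it from above along y
- carriage (a joint): how far the carriage has slid towards the head (m): 0 fully out, 0.16 fully home against its stop. Stiff: about 5 N of friction. At home the nest is under the driver nozzle (lowest point 186 mm above the table); the head's housing, 270 mm and more above the table, comes within 90 mm of the pull plate
Mind the look-alikes: they are no part of the job. What is shaped like the housing but pink or white is not meant.

How it is judged:
By the outcome, as a careful person would: the job done as asked, in the order asked, and still so for the second after the job is handed in, with the robot touching nothing.
It also fails if it takes over 64 s, if anything falls off the work surface, if the arm or the gripper's body presses on something with over 40 N, if the wrist force passes 120 N, or if a joint passes its speed limit or range.

## Working session

There is one attempt and no reset: what is moved stays moved. The work goes in short steps, Python scripts to look and compute and a tool call to move; the robot and the scene stay as the last step left them, time stands still between calls to the robot, and variables do not carry over. Pictures are saved under pics/ and viewed, at most 10 in all, crops included, and the job is handed in when it is done.

Besides the shell and the picture viewer there is one more tool, called after ">>>" by a JSON object that holds its "op" and its "data", one argument or row to a line. carry_out: Moves the arm, as the interface text tells. Its arguments: {"type":"object","properties":{"targets":{"type":"array"},"force":{"type":"number"}},"required":["targets"]}

```bash
mkdir -p pics; ls; python3 - <<'E'
from station import bot, imaging
import cv2,numpy as np
for n in ("scene","side"):
    im=imaging.read_camera(n); cv2.imwrite(f"pics/{n}0.png",im[:,:,::-1])
    c=imaging.calibration(n); print(n,{k:(np.round(v,3).tolist()) for k,v in c.items()})
print(bot.get_obs(), bot.pinch_z)
E
```

```text
pics
scene {'fx': 546.204, 'fy': 546.204, 'cx': 320.917, 'cy': 236.829, 'extrinsics': [[0.524, 0.852, -0.019, -0.236], [-0.615, 0.393, 0.683, 0.284], [0.59, -0.346, 0.73, -1.715], [0.0, 0.0, 0.0, 1.0]]}
side {'fx': 593.565, 'fy': 593.565, 'cx': 318.313, 'cy': 245.555, 'extrinsics': [[0.726, -0.688, -0.007, -0.445], [0.515, 0.538, 0.667, -0.351], [-0.455, -0.488, 0.745, -1.128], [0.0, 0.0, 0.0, 1.0]]}
{'t': 0.1, 'q': array([-0.10810044,  0.47774733,  0.02228897,  1.55636637, -0.01150936,
        1.10928085, -0.08309893]), 'joint_vel': array([-1.64618175e-04, -9.55015613e-04, -1.26924332e-04, -3.62304022e-03,
       -3.52931483e-04,  2.83096367e-05, -7.86150530e-04]), 'joint_torque': array([ 5.69385389e-03, -5.97765398e+01,  1.61440808e+00, -2.81952703e+01,
        1.29656185e-02,  5.02699884e-03, -1.13572563e-05]), 'eef_pos': array([6.74460113e-01, 2.48289291e-05, 2.30396016e-01]), 'tool_rot': array([-5.59535240e-04,  7.07083582e-01,  7.07129484e-01, -6.23138725e-04]), 'contact_force': array([-0.16522547, -0.30346136, -1.26039195]), 'torque': array([ 0.00039475,  0.03515723, -0.05643813]), 'grasp_force': 0.0, 'gripper_width': 1.000126379917069} 0.0187
```

View pics/scene0.png

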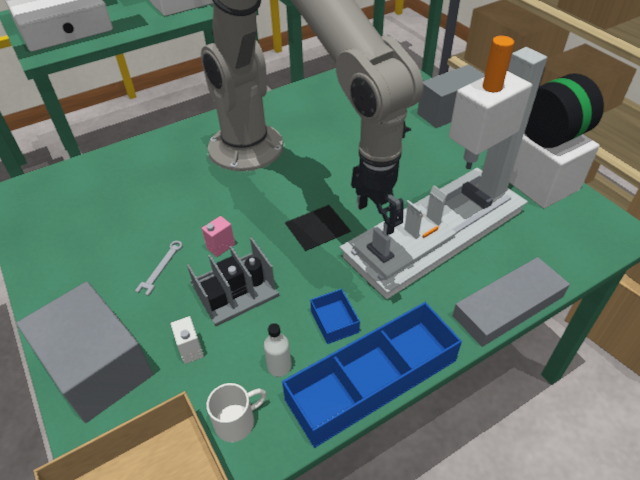

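View pics/side0.png

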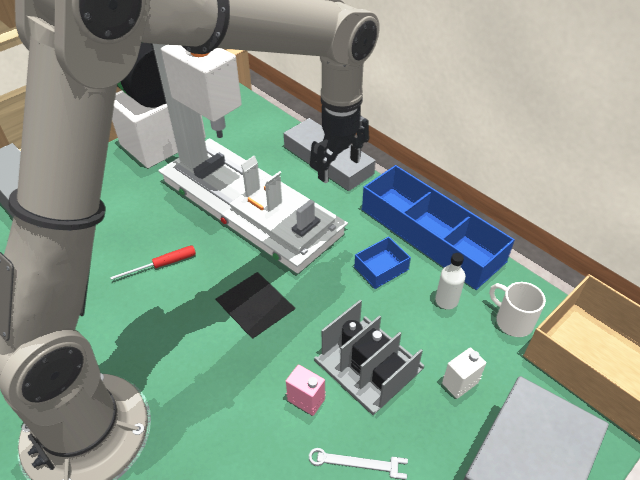

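The scene view shows the tray at about (233,285), pink and white look-alikes at (218,236) and (187,338), the mat at (318,227) and the station at about (435,230). In the side view the tray is at (368,360), with three dark parts at about (352,335), (375,345) and (388,370). I'll enlarge the tray in both views.

```bash
python3 - <<'E'
import cv2,numpy as np
a=cv2.imread("pics/scene0.png")[225:325,180:290]; b=cv2.imread("pics/side0.png")[295:415,305:430]
a=cv2.resize(a,(400,364),interpolation=cv2.INTER_CUBIC); b=cv2.resize(b,(400,384),interpolation=cv2.INTER_CUBIC)
o=np.zeros((384,800,3),np.uint8); o[:364,:400]=a; o[:,400:]=b
o=cv2.convertScaleAbs(o,alpha=1.7,beta=20)
cv2.imwrite("pics/crop1.png",o)
E
```

```text
(no output)
```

View pics/crop1.png

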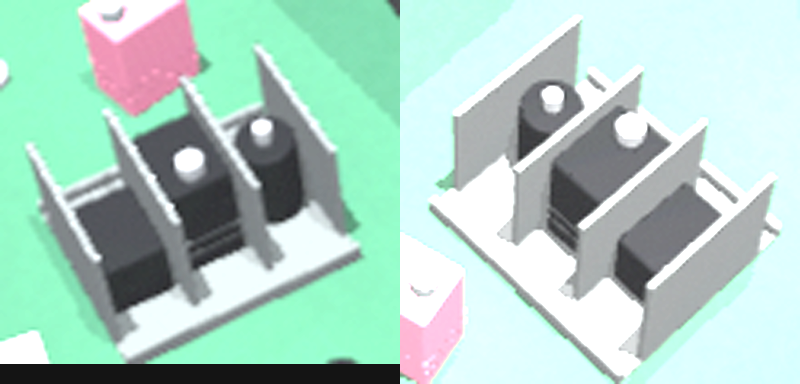

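The candidates, in crop pixels: the round can with a thin shaft at scene (268,165) and side (550,110), the low block without a post at scene (125,245) and side (668,235), the pink and white look-alikes, and the middle-lane block at scene (185,160) and side (612,155). The middle-lane block is the housing: it's black and square, its top is near the wall tops, it carries a steel post and it has two grey lines round the foot. The post sits towards the far (+x) end.

Next I'll make a station crop and do the tray geometry.

```bash
cat > h.py <<'E'
import numpy as np
from station import bot, imaging
def ray(n,uv,c=None):
    c=c or imaging.calibration(n); E=np.array(c["extrinsics"]); R,t=E[:3,:3],E[:3,3]
    d=np.array([(uv[0]-c["cx"])/c["fx"],-(uv[1]-c["cy"])/c["fy"],-1]); d=R.T@d
    return -R.T@t,d/np.linalg.norm(d)
def plane(n,uv,z,c=None):
    o,d=ray(n,uv,c); return o+d*(z-o[2])/d[2]
def tri(rays):
    A=sum(np.eye(3)-np.outer(d,d) for o,d in rays); b=sum((np.eye(3)-np.outer(d,d))@o for o,d in rays)
    p=np.linalg.solve(A,b); return p,[np.linalg.norm((np.eye(3)-np.outer(d,d))@(p-o)) for o,d in rays]
E
python3 - <<'E'
from h import *
import cv2
S=lambda x,y:(180+x/3.636,225+y/3.64); D=lambda x,y:(305+(x-400)/3.2,295+y/3.2)
W={"scene":[S(*p) for p in [(30,147),(100,262),(107,112),(180,222),(184,80),(258,187),(258,48),(333,152)]],
"side":[D(*p) for p in [(648,290),(775,178),(583,225),(705,122),(518,170),(640,68),(455,113),(580,20)]]}
np.set_printoptions(precision=4,suppress=True)
for n in W:
    P=np.array([plane(n,p,.092) for p in W[n]])[:,:2]; d=P[1::2]-P[::2]
    print(n,P.mean(0),np.linalg.norm(d,axis=1),np.degrees(np.arctan2(d[:,1],d[:,0])),"\n",P)
# post blobs
for n,(x0,y0,x1,y1) in {"scene":(222,258,242,282),"side":(365,322,388,345)}.items():
    im=cv2.imread(f"pics/{n}0.png")[y0:y1,x0:x1]; hsv=cv2.cvtColor(im,cv2.COLOR_BGR2HSV)
    k,l,s,c=cv2.connectedComponentsWithStats(((hsv[...,2]>130)&(hsv[...,1]<60)).astype(np.uint8))
    for i in range(1,k): print(n,s[i],c[i]+[x0,y0],plane(n,c[i]+[x0,y0],.094))
a=cv2.imread("pics/scene0.png")[165:290,335:535]; b=cv2.imread("pics/side0.png")[135:275,155:355]
o=np.vstack([cv2.resize(a,(480,300),interpolation=3),cv2.resize(b,(429,300),interpolation=3)[:, :] if 0 else cv2.copyMakeBorder(cv2.resize(b,(429,300),interpolation=3),0,0,0,51,0)])
a=cv2.resize(a,None,fx=4,fy=4,interpolation=2)[:, :800]; cv2.imwrite("pics/st_a.png",a)
b=cv2.resize(b,None,fx=4,fy=4,interpolation=2); cv2.imwrite("pics/st_b.png",b)
E
```

```text
scene [ 0.4981 -0.273 ] [0.1083 0.1073 0.1068 0.1064] [ 0.6363  0.9109  0.3529 -0.1449] 
 [[ 0.4443 -0.354 ]
 [ 0.5526 -0.3528]
 [ 0.4434 -0.3005]
 [ 0.5508 -0.2988]
 [ 0.4449 -0.2465]
 [ 0.5518 -0.2458]
 [ 0.4454 -0.1927]
 [ 0.5518 -0.1929]]
side [ 0.4938 -0.2763] [0.1096 0.1057 0.1075 0.1066] [-1.1493 -1.0524 -0.1116 -2.1768] 
 [[ 0.4377 -0.3567]
 [ 0.5473 -0.3589]
 [ 0.4414 -0.3019]
 [ 0.5471 -0.3038]
 [ 0.4404 -0.249 ]
 [ 0.5479 -0.2492]
 [ 0.4412 -0.1935]
 [ 0.5477 -0.1976]]
scene [16  0  4  6 10] [239.8 260. ] [ 0.4955 -0.2464  0.094 ]
scene [ 6  8  8  6 40] [231.5 268.5] [ 0.5085 -0.2737  0.094 ]
scene [ 0 17  5  7  9] [223.8889 278.5556] [ 0.5261 -0.3009  0.094 ]
side [ 0  0  9  8 35] [367.7714 324.5429] [ 0.5147 -0.2469  0.094 ]
side [ 7  6 16 11 94] [378.5426 333.6489] [ 0.5144 -0.276   0.094 ]
side [20 20  3  3  6] [386.3333 343.3333] [ 0.5089 -0.3014  0.094 ]
```

View pics/st_a.png

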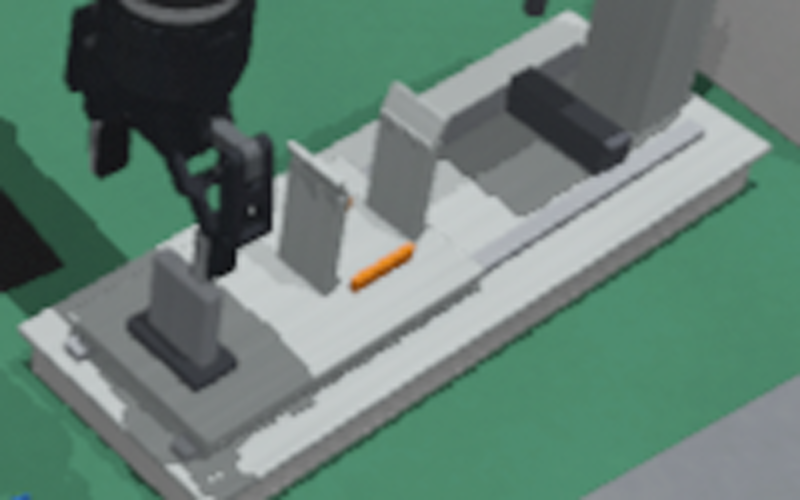

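View pics/st_b.png

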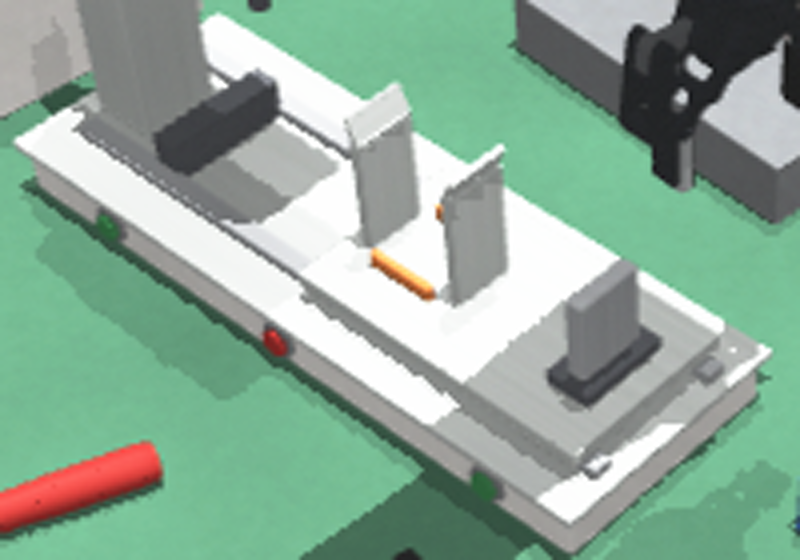

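The scene crop shows the pull plate top at about (187,268), the near cheek top at (290,143)-(348,195), the far cheek top at (395,83)-(445,122) and the lip at (352,287)-(412,248). In the side crop the plate top is at about (602,283), the cheek tops at (445,190)-(505,150) and (348,122)-(402,85), and the other lip at (375,253)-(432,295).

```bash
python3 - <<'E'
from h import *
np.set_printoptions(precision=4,suppress=True)
A=lambda p:(335+p[0]/4,165+p[1]/4); B=lambda p:(155+p[0]/4,135+p[1]/4)
print("handle tri",tri([ray("scene",A((187,268))),ray("side",B((602,283)))]))
for nm,n,f,pts,z in [("near cheek","scene",A,[(290,143),(348,195)],.162),("far cheek","scene",A,[(395,83),(445,122)],.162),
 ("near","side",B,[(445,190),(505,150)],.162),("far","side",B,[(348,122),(402,85)],.162),
 ("lip","scene",A,[(352,285),(412,246)],.072),("lip","side",B,[(375,252),(433,293)],.072),
 ("base","scene",A,[(20,325),(770,145)],.041),("base","side",B,[(18,143),(570,525),(772,350)],.041),
 ("handleS","scene",A,[(152,252),(220,292)],.12),("handleD","side",B,[(567,300),(637,266)],.12)]:
    P=np.array([plane(n,f(p),z) for p in pts]); print(nm,n,P[:,:2].tolist() if 0 else P[:,:2].round(4).tolist(),"mid",P.mean(0)[:2])
import cv2
for n,box in {"scene":(270,195,365,260),"side":(205,260,305,345)}.items():
    x0,y0,x1,y1=box; im=cv2.imread(f"pics/{n}0.png")[y0:y1,x0:x1]; m=(im.max(2)<45).astype(np.uint8)
    k,l,s,c=cv2.connectedComponentsWithStats(m); i=1+s[1:,4].argmax()
    ct=max(cv2.findContours((l==i).astype(np.uint8),0,2)[0],key=cv2.contourArea)
    q=cv2.boxPoints(cv2.minAreaRect(ct))+[x0,y0]; 
    e=cv2.approxPolyDP(cv2.convexHull(ct),4,True)[:,0]+[x0,y0]
    print("mat",n,s[i][4],[plane(n,p,.004)[:2].round(3).tolist() for p in e])
E
```

```text
handle tri (array([0.6284, 0.0587, 0.1311]), [np.float64(0.0018946632699855105), np.float64(0.001894663269985442)])
near cheek scene [[0.6, 0.1535], [0.653, 0.1547]] mid [0.6265 0.1541]
far cheek scene [[0.5921, 0.2399], [0.6354, 0.2425]] mid [0.6138 0.2412]
near side [[0.5937, 0.15], [0.6409, 0.1523]] mid [0.6173 0.1512]
far side [[0.5908, 0.2348], [0.6351, 0.2389]] mid [0.613  0.2368]
lip scene [[0.6498, 0.1736], [0.6437, 0.226]] mid [0.6468 0.1998]
lip side [[0.5864, 0.2176], [0.589, 0.1657]] mid [0.5877 0.1916]
base scene [[0.5446, -0.0005], [0.6784, 0.5107]] mid [0.6115 0.2551]
base side [[0.5007, 0.4892], [0.5435, -0.0056], [0.7238, 0.0121]] mid [0.5893 0.1652]
handleS scene [[0.5974, 0.0579], [0.6452, 0.0725]] mid [0.6213 0.0652]
handleD side [[0.6117, 0.0685], [0.6594, 0.0612]] mid [0.6355 0.0648]
mat scene 1491 [[0.369, 0.074], [0.485, 0.07], [0.479, -0.065], [0.367, -0.059]]
mat side 894 [[0.481, 0.028], [0.365, 0.023], [0.368, 0.074], [0.478, 0.071]]
```

```bash
python3 - <<'E'
from h import *
import cv2
np.set_printoptions(precision=4,suppress=True)
c=imaging.calibration("wrist"); im=imaging.read_camera("wrist")
E=np.array(c["extrinsics"]); print(c["fx"],c["cx"],c["cy"],"cam",-E[:3,:3].T@E[:3,3],"look",-E[2,:3],"right",E[0,:3])
def pr(p):
    q=E[:3,:3]@p+E[:3,3]; return (c["cx"]+c["fx"]*q[0]/-q[2], c["cy"]-c["fy"]*q[1]/-q[2])
for n,p in {"nest":(.6177,.1958,.062),"handle":(.6304,.0564,.13),"post":(.5115,-.275,.096)}.items(): print(n,np.round(pr(np.array(p)),1))
cv2.imwrite("pics/w0.png",im[:,:,::-1])
E
```

```text
353.9045465975947 321.88422991137605 235.45328446127576 cam [0.6747 0.0772 0.3737] look [-0.0008 -0.3012 -0.9536] right [ 1.     -0.0003 -0.0008]
nest [245.  -44.6]
handle [256.4 156. ]
post [166.5 476.1]
```

View pics/w0.png

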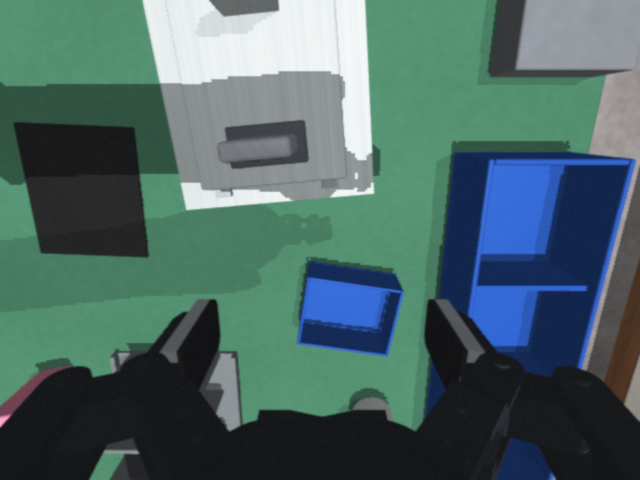

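The wrist view shows the plate top at about (255,150), within about 3 mm of the prediction at (256,156). The fingers close along world x. Now I'll get one closer wrist look over the nest.

>>> {"op": "carry_out", "data": {
  "targets": [
    [3.5,-2,0,0,1],
    [4,-2,0,0,1],
    [3.5,-1.5,0,0,1],
    [0,0,0,0,1],
    [0,0,0,0,1],
    [0,0,0,0,1]
  ]
}}

```text
t: 0.75
eef_pos: [0.6204, 0.1085, 0.2312]
tool_rot: [0.0, 0.708, 0.707, -0.0]
contact_force: [0.9, -0.2, -0.0]
gripper_width: 1.002
grasp_force: 0.0
```

```bash
python3 - <<'E'
from h import *
import cv2,pickle
np.set_printoptions(precision=4,suppress=True)
c=imaging.calibration("wrist"); im=imaging.read_camera("wrist"); pickle.dump(c,open("w1.pkl","wb"))
E=np.array(c["extrinsics"]); print("cam",-E[:3,:3].T@E[:3,3])
def pr(p):
    q=E[:3,:3]@p+E[:3,3]; return (c["cx"]+c["fx"]*q[0]/-q[2], c["cy"]-c["fy"]*q[1]/-q[2])
for n,p in {"nest":(.6177,.1958,.062),"handle":(.6304,.0564,.13)}.items(): print(n,np.round(pr(np.array(p)),1))
cv2.imwrite("pics/w1.png",im[:,:,::-1]); cv2.imwrite("pics/w1c.png",cv2.resize(im[20:270,180:460,::-1],None,fx=2.4,fy=2.4,interpolation=2)[:600])
E
```

```text
cam [0.6205 0.1859 0.3744]
nest [318.1 110.8]
handle [334.8 300. ]
```

View pics/w1c.png

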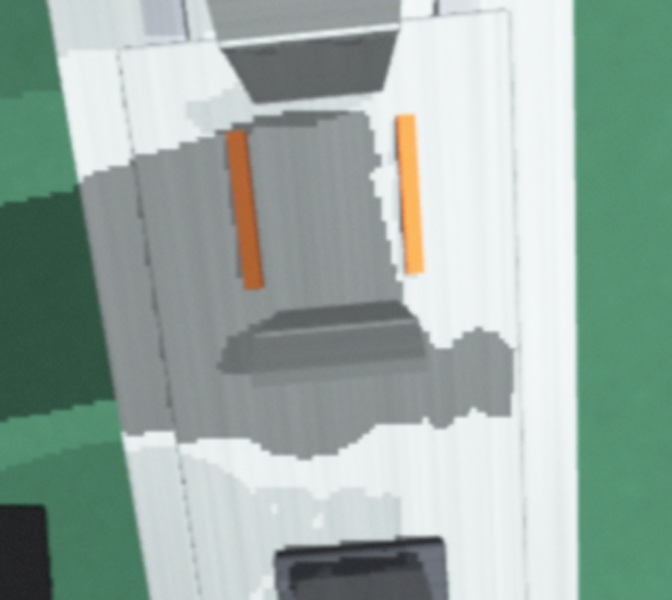

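The wrist crop shows the two orange lips at (245,210) and (410,195), with the cheeks above and below them. I'll fit the lips by colour.

```bash
python3 - <<'E'
from h import *
import cv2,pickle
np.set_printoptions(precision=4,suppress=True)
c=pickle.load(open("w1.pkl","rb")); im=cv2.imread("pics/w1.png"); h=cv2.cvtColor(im,cv2.COLOR_BGR2HSV)
m=((h[...,0]>6)&(h[...,0]<20)&(h[...,1]>140)&(h[...,2]>90)).astype(np.uint8); m[300:]=0
k,l,s,ce=cv2.connectedComponentsWithStats(m); M=[]
for i in range(1,k):
    if s[i][4]<80: continue
    b=cv2.boxPoints(cv2.minAreaRect(np.argwhere(l==i)[:,::-1].astype(np.float32)))
    P=np.array([plane("wrist",p,.072,c)[:2] for p in b]); e=P-np.roll(P,1,0); n=np.linalg.norm(e,axis=1); d=e[n.argmax()]
    C=plane("wrist",ce[i],.072,c)[:2]; M.append(C); print(s[i],C,n,np.degrees(np.arctan2(d[1],d[0]))%180)
print(np.mean(M,0), np.linalg.norm(M[0]-M[1]))
E
```

```text
[346  69  10  64 407] [0.6435 0.2035] [0.0476 0.0051 0.0476 0.0054] 94.63081607865816
[275  75  14  65 461] [0.5884 0.1987] [0.049  0.0057 0.049  0.006 ] 94.68833225171646
[0.6159 0.2011] 0.05527936692411008
```

Scene, side and wrist put the nest at (.620,.1975), (.615,.194) and (.616,.201), so the mean is (.617,.1975) with yaw 5°. I'll calibrate each camera's bias against the held housing's post later. Now to the tray.

>>> {"op": "carry_out", "data": {
  "targets": [
    [-4,-1.2,0,0,1],
    [-4.3,-1.4,0,0,1],
    [-4.3,-1.4,0,0,1],
    [-4.3,-1.4,0,0,1],
    [-4.3,-1.4,0,0,1],
    [-4.3,-1.4,0,0,1],
    [-4.3,-1.4,0,0,1],
    [-4.3,-1.4,0,0,1],
    [-4.2,-1.6,0,0,1],
    [0,0,0,0,1],
    [0,0,0,0,1],
    [0,0,0,0,1]
  ]
}}

```text
t: 2.0
eef_pos: [0.4943, -0.2725, 0.2312]
tool_rot: [-0.0, 0.707, 0.707, 0.0]
contact_force: [0.3, -0.5, 0.8]
gripper_width: 1.004
grasp_force: 0.0
```

```bash
python3 - <<'E'
from h import *
import cv2,pickle
np.set_printoptions(precision=4,suppress=True)
c=imaging.calibration("wrist"); im=imaging.read_camera("wrist"); pickle.dump(c,open("w2.pkl","wb"))
E=np.array(c["extrinsics"])
def pr(p):
    q=E[:3,:3]@p+E[:3,3]; return (c["cx"]+c["fx"]*q[0]/-q[2], c["cy"]-c["fy"]*q[1]/-q[2])
print(bot.get_obs()["eef_pos"],"post",np.round(pr(np.array((.5115,-.275,.096))),1))
cv2.imwrite("pics/w2.png",im[:,:,::-1])
E
```

```text
[ 0.4946 -0.2719  0.2312] post [342.6 226. ]
```

View pics/w2.png

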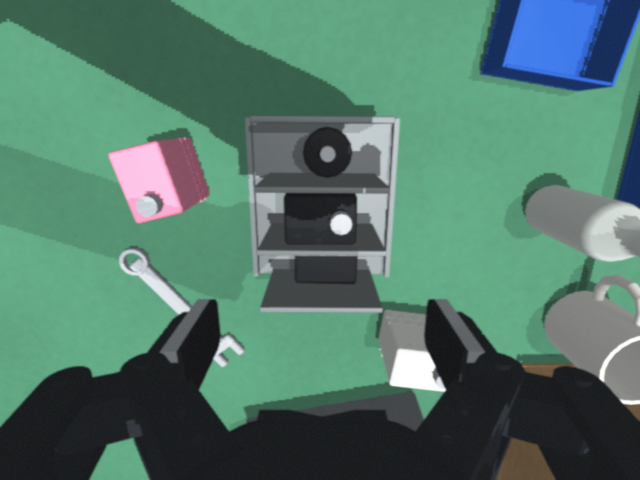

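The wrist view has the post at (341,224) against a prediction of (343,226), which agrees within 2 mm. The can and low block are in the neighbouring lanes, and the fingers straddle the housing along the lane. I'll descend and grip.

>>> {"op": "carry_out", "data": {
  "targets": [
    [-0.1,-0.1,4,0,1],
    [0,0,4,0,1],
    [0,0,3,0,1],
    [0,0,3,0,1],
    [0,0,2,0,1],
    [0,0,1.5,0,1],
    [0,0,1,0,1],
    [0,0,0,0,1],
    [0,0,0,0,1]
  ],
  "force": 35
}}

```text
t: 2.95
eef_pos: [0.4937, -0.2741, 0.0469]
tool_rot: [0.0, 0.707, 0.707, 0.0]
contact_force: [-0.3, -0.5, 1.0]
gripper_width: 0.999
grasp_force: 0.0
```

>>> {"op": "carry_out", "data": {
  "targets": [
    [0,0,0,0,-1],
    [0,0,0,0,-1],
    [0,0,0,0,-1],
    [0,0,0,0,-1],
    [0,0,0,0,-1],
    [0,0,0,0,-1],
    [0,0,0,0,-1],
    [0,0,0,0,-1]
  ],
  "force": 35
}}

```text
t: 3.75
eef_pos: [0.4936, -0.2744, 0.0474]
tool_rot: [0.001, 0.707, 0.707, 0.0]
contact_force: [-0.4, 0.5, 6.3]
gripper_width: 0.72
grasp_force: 40.3
```

>>> {"op": "carry_out", "data": {
  "targets": [
    [0,0,-0.5,0,-1],
    [0,0,-1,0,-1],
    [0,0,-1.5,0,-1],
    [0,0,-2,0,-1],
    [0,0,-2,0,-1],
    [0,0,-2,0,-1],
    [0,0,-2,0,-1],
    [0,0,-1.5,0,-1],
    [0,0,-1,0,-1],
    [0,0,-0.5,0,-1],
    [0,0,0,0,-1],
    [0,0,0,0,-1]
  ],
  "force": 45
}}

```text
t: 4.95
eef_pos: [0.4925, -0.2737, 0.1857]
tool_rot: [-0.001, 0.707, 0.707, -0.0]
contact_force: [-0.2, 0.3, -4.4]
gripper_width: 0.72
grasp_force: 50.8
```

```bash
cat > post.py <<'E'
from h import *
import cv2,sys
np.set_printoptions(precision=4,suppress=True)
def look(tag,post):   # predicted post top centre; returns blob-vs-prediction bias at that height
    post=np.array(post); print(bot.get_obs()["eef_pos"])
    for n in ("scene","side"):
        c=imaging.calibration(n); E=np.array(c["extrinsics"]); im=imaging.read_camera(n)[:,:,::-1]; cv2.imwrite(f"pics/{n}_{tag}.png",im)
        q=E[:3,:3]@post+E[:3,3]; u=np.array([c["cx"]-c["fx"]*q[0]/q[2],c["cy"]+c["fy"]*q[1]/q[2]]); print(n,"pred px",u)
E
python3 -c "
from post import *
p=bot.get_obs()['eef_pos']; look('lift',[p[0]+.017,p[1],p[2]+.05]); print(bot.get_obs()['grasp_force'],bot.get_obs()['contact_force'])
a=cv2.imread('pics/scene_lift.png')[180:320,170:310]; b=cv2.imread('pics/side_lift.png')[240:400,300:460]
cv2.imwrite('pics/lift.png',np.hstack([cv2.resize(a,(400,400)),cv2.resize(b,(400,400))]))"
```

```text
[ 0.4925 -0.2737  0.1857]
scene pred px [222.3741 225.6001]
side pred px [381.2499 289.8644]
50.782742500305176 [-0.3138 -0.4869 -4.6899]
```

View pics/lift.png

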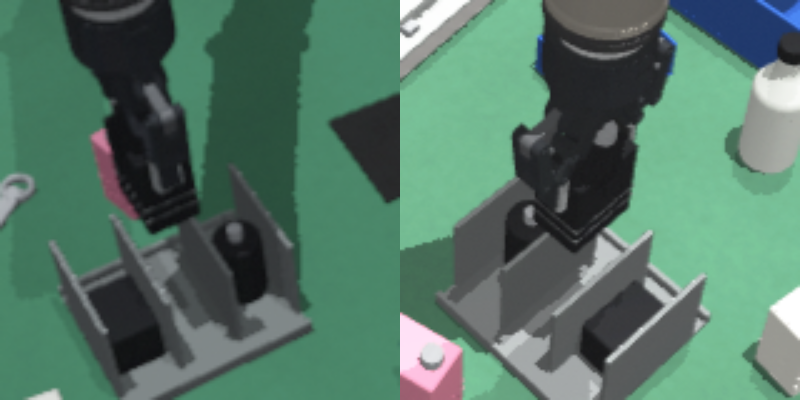

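The lift worked: the housing hangs upright above the middle lane, and the can and low block are undisturbed. Now I'll carry it to the mat.

>>> {"op": "carry_out", "data": {
  "targets": [
    [2,-0.3,0,0,-1],
    [3,-0.5,0,0,-1],
    [4,-0.5,0,0,-1],
    [4,-0.6,0,0,-1],
    [4,-0.6,0,0,-1],
    [4,-0.6,0,0,-1],
    [3.5,-0.5,0,0,-1],
    [2.5,-0.4,0,0,-1],
    [1.3,-0.3,0,0,-1],
    [0,0,0,0,-1],
    [0,0,0,0,-1]
  ]
}}

```text
t: 6.15
eef_pos: [0.4499, 0.0085, 0.186]
tool_rot: [-0.0, 0.707, 0.707, -0.0]
contact_force: [-0.2, -1.5, -4.5]
gripper_width: 0.717
grasp_force: 50.8
```

>>> {"op": "carry_out", "data": {
  "targets": [
    [0,0,0,-5,-1],
    [0,0,0,-8.5,-1],
    [0,0,0,-8.5,-1],
    [0,0,0,-8.5,-1],
    [0,0,0,-8.5,-1],
    [0,0,0,-8.5,-1],
    [0,0,0,-8.5,-1],
    [0,0,0,-8.5,-1],
    [0,0,0,-8.5,-1],
    [0,0,0,-8.5,-1],
    [0,0,0,-8.5,-1],
    [0,0,0,-5,-1]
  ]
}}

```text
t: 7.35
eef_pos: [0.4501, 0.0073, 0.1861]
tool_rot: [-0.0, -0.045, 0.999, -0.0]
contact_force: [-0.4, -0.5, -4.5]
gripper_width: 0.72
grasp_force: 50.8
```

>>> {"op": "carry_out", "data": {
  "targets": [
    [0,0,0,0,-1],
    [0,0,1.5,0,-1],
    [0,0,3,0,-1],
    [0,0,3,0,-1],
    [0,0,2,0,-1],
    [0,0,1.5,0,-1],
    [0,0,1,0,-1],
    [0,0,0.5,0,-1],
    [0,0,0,0,-1],
    [0,0,0,0,-1]
  ]
}}

```text
t: 8.35
eef_pos: [0.4506, 0.0089, 0.0619]
tool_rot: [0.001, -0.043, 0.999, -0.0]
contact_force: [-0.2, 0.6, -4.8]
gripper_width: 0.715
grasp_force: 50.7
```

>>> {"op": "carry_out", "data": {
  "targets": [
    [0,0,0.5,0,-1],
    [0,0,0.3,0,-1],
    [0,0,0.2,0,-1],
    [0,0,0.1,0,-1],
    [0,0,0.1,0,-1],
    [0,0,0.1,0,-1],
    [0,0,0.1,0,-1],
    [0,0,0.1,0,-1],
    [0,0,0,0,-1],
    [0,0,0,0,-1]
  ]
}}

```text
t: 9.35
eef_pos: [0.4502, 0.009, 0.0474]
tool_rot: [0.0, -0.044, 0.999, -0.0]
contact_force: [-4.6, -0.5, 12.8]
gripper_width: 0.72
grasp_force: 52.9
```

It's down on the mat and the contact force has reversed sign. Release, rise and measure the post.

>>> {"op": "carry_out", "data": {
  "targets": [
    [0,0,0,0,1],
    [0,0,0,0,1],
    [0,0,0,0,1],
    [0,0,0,0,1],
    [0,0,0,0,1],
    [0,0,-1,0,1],
    [0,0,-3,0,1],
    [0,0,-4,0,1],
    [0,0,-3,0,1],
    [0,0,-2,0,1],
    [0,0,0,0,1],
    [0,0,0,0,1]
  ]
}}

```text
t: 10.55
eef_pos: [0.45, 0.009, 0.1767]
tool_rot: [0.001, -0.044, 0.999, -0.0]
contact_force: [-1.2, -0.2, -0.4]
gripper_width: 1.0
grasp_force: 0.0
```

```bash
python3 - <<'E'
from post import *
p=np.array([.4502-.017*.0872,.009+.017*.9962,.096]); look('mat',p); print("true",p)
for n in ("scene","side"):
    c=imaging.calibration(n); E=np.array(c["extrinsics"]); q=E[:3,:3]@p+E[:3,3]; u=np.array([c["cx"]-c["fx"]*q[0]/q[2],c["cy"]+c["fy"]*q[1]/q[2]]).astype(int)
    x0,y0=u-16; im=cv2.imread(f"pics/{n}_mat.png")[y0:y0+32,x0:x0+32]; h=cv2.cvtColor(im,cv2.COLOR_BGR2HSV)
    m=((h[...,2]>110)&(h[...,1]<70)).astype(np.uint8); k,l,s,ce=cv2.connectedComponentsWithStats(m)
    for i in range(1,k):
        if s[i][4]>8: print(n,s[i],ce[i]+[x0,y0],plane(n,ce[i]+[x0,y0],.094)[:2]-p[:2])
E
```

```text
[0.45   0.009  0.1767]
scene pred px [328.3416 204.0514]
side pred px [254.0285 265.1186]
true [0.4487 0.0259 0.096 ]
scene [14 15  5  3 13] [328.     204.1538] [-0.0019  0.0002]
side [24  0  6  4 14] [265.2857 249.9286] [0.0465 0.0181]
side [12 14  9  9 64] [254.5781 266.7969] [-0.0012 -0.003 ]
```

The side view puts the post 3 mm short in y, so the corrected side nest is about (.616,.197). I'll turn back 90° and check the wrist camera's bias on the post in the same orientation as the nest look.

>>> {"op": "carry_out", "data": {
  "targets": [
    [0,0,-1,5,1],
    [0,0,-1.5,8.5,1],
    [0,0,-1.5,8.5,1],
    [0,0,-1,8.5,1],
    [0,0,-0.5,8.5,1],
    [0,0,0,8.5,1],
    [0,0,0,8.5,1],
    [0,0,0,8.5,1],
    [0,0,0,8.5,1],
    [0,0,0,8.5,1],
    [0,0,0,8.5,1],
    [0,0,0,0,1]
  ]
}}

```text
t: 11.85
eef_pos: [0.4493, 0.009, 0.2301]
tool_rot: [-0.001, 0.676, 0.737, -0.001]
contact_force: [0.0, -0.1, -0.5]
gripper_width: 0.995
grasp_force: 0.0
```

>>> {"op": "carry_out", "data": {
  "targets": [
    [0,0,0,0,1],
    [0,0,0,0,1]
  ]
}}

```text
t: 12.05
eef_pos: [0.4498, 0.009, 0.2308]
tool_rot: [-0.0, 0.674, 0.738, -0.0]
contact_force: [0.1, 0.3, 0.4]
gripper_width: 0.999
grasp_force: 0.0
```

```bash
python3 - <<'E'
from post import *
o=bot.get_obs(); print(o["eef_pos"],o["tool_rot"],o["q"])
c=imaging.calibration("wrist"); im=imaging.read_camera("wrist")[:,:,::-1]; cv2.imwrite("pics/w3.png",im)
h=cv2.cvtColor(im,cv2.COLOR_BGR2HSV); E=np.array(c["extrinsics"]); p=np.array([.4487,.0259,.096])
q=E[:3,:3]@p+E[:3,3]; u=np.array([c["cx"]-c["fx"]*q[0]/q[2],c["cy"]+c["fy"]*q[1]/q[2]]); print(u)
x0,y0=(u-35).astype(int); h=h[y0:y0+70,x0:x0+70]
k,l,s,ce=cv2.connectedComponentsWithStats(((h[...,2]>120)&(h[...,1]<60)).astype(np.uint8))
for i in range(1,k):
    if s[i][4]>30: print(s[i],ce[i]+[x0,y0],plane("wrist",ce[i]+[x0,y0],.096,c)[:2]-p[:2])
E
```

```text
[0.4498 0.009  0.2308] [-0.0003  0.6745  0.7383 -0.0004] [-0.0773  0.1089 -0.0876  2.0642  0.0114  0.97   -0.0805]
[322.3181 202.6444]
[ 26  26  20  19 305] [322.3016 201.9738] [-0.0001  0.0005]
```

Wrist bias is under 1 mm, so I trust the wrist nest estimate most. I'll cross-check it with the cheek feet in the saved wrist picture.

```bash
python3 - <<'E'
from h import *
import pickle
c=pickle.load(open("w1.pkl","rb")); f=lambda p:(180+p[0]/2.4,20+p[1]/2.4)
R=np.array([[np.cos(.0855),np.sin(.0855)],[-np.sin(.0855),np.cos(.0855)]])
for z,pts in ((.062,[(255,103),(385,91),(275,320),(402,303)]),(.162,[(222,48),(398,31),(220,372),(425,355)])):
    for p in pts: print(z,p,(R@(plane("wrist",f(p),z,c)[:2]-[.6159,.2011])).round(4))
E
```

```text
0.062 (255, 103) [-0.0209  0.0329]
0.062 (385, 91) [0.0227 0.0327]
0.062 (275, 320) [-0.022  -0.0381]
0.062 (402, 303) [ 0.0238 -0.0362]
0.162 (222, 48) [-0.0191  0.0291]
0.162 (398, 31) [0.0202 0.029 ]
0.162 (220, 372) [-0.0289 -0.0423]
0.162 (425, 355) [ 0.0221 -0.0426]
```

>>> {"op": "carry_out", "data": {
  "targets": [
    [0,0,4,0,1],
    [0,0,4,0,1],
    [0,0,3,0,1],
    [0,0,3,0,1],
    [0,0,2,0,1],
    [0,0,1.5,0,1],
    [0,0,0.9,0,1],
    [0,0,0,0,1],
    [0,0,0,0,1]
  ]
}}

```text
t: 13.0
eef_pos: [0.4504, 0.0091, 0.0477]
tool_rot: [0.0, 0.675, 0.737, 0.0]
contact_force: [0.7, 0.4, 1.3]
gripper_width: 0.997
grasp_force: 0.0
```

>>> {"op": "carry_out", "data": {
  "targets": [
    [0,0,0,0,-1],
    [0,0,0,0,-1],
    [0,0,0,0,-1],
    [0,0,0,0,-1],
    [0,0,0,0,-1],
    [0,0,0,0,-1],
    [0,0,0,0,-1],
    [0,0,0,0,-1],
    [0,0,0,0,-1],
    [0,0,0,0,-1]
  ],
  "force": 40
}}

```text
t: 14.0
eef_pos: [0.4503, 0.009, 0.0479]
tool_rot: [0.0, 0.676, 0.737, 0.0]
contact_force: [-1.5, -0.6, 6.7]
gripper_width: 0.512
grasp_force: 40.6
```

The housing is held across its width at 43.5 mm. The wrist camera sticks out about 77 mm on the side facing the head, so I'll make a half turn before closing in on the nest. Lift first.

>>> {"op": "carry_out", "data": {
  "targets": [
    [0,0,-0.5,0,-1],
    [0,0,-1,0,-1],
    [0,0,-2,0,-1],
    [0,0,-2.5,0,-1],
    [0,0,-2.5,0,-1],
    [0,0,-2.5,0,-1],
    [0,0,-2.5,0,-1],
    [0,0,-2,0,-1],
    [0,0,-1.5,0,-1],
    [0,0,-0.7,0,-1],
    [0,0,0,0,-1]
  ],
  "force": 50
}}

```text
t: 15.1
eef_pos: [0.4501, 0.009, 0.2251]
tool_rot: [0.0, 0.676, 0.737, 0.001]
contact_force: [0.7, -0.3, -4.9]
gripper_width: 0.505
grasp_force: 52.3
```

>>> {"op": "carry_out", "data": {
  "targets": [
    [1,1,0,0,-1],
    [2,2.5,0,0,-1],
    [2.5,3.2,0,0,-1],
    [2.5,3.2,0,0,-1],
    [2.5,3.2,0,0,-1],
    [2,2.5,0,0,-1],
    [1,1.6,0,0,-1],
    [0.5,1,0,0,-1],
    [0,0,0,0,-1],
    [0,0,0,0,-1]
  ]
}}

```text
t: 16.1
eef_pos: [0.6184, 0.1636, 0.2233]
tool_rot: [-0.0, 0.676, 0.737, -0.001]
contact_force: [0.2, -0.4, -5.9]
gripper_width: 0.51
grasp_force: 52.6
```

>>> {"op": "carry_out", "data": {
  "targets": [
    [0,0,0,-4,-1],
    [0,0,0,-8.5,-1],
    [0,0,0,-8.5,-1],
    [0,0,0,-8.5,-1],
    [0,0,0,-8.5,-1],
    [0,0,0,-8.5,-1],
    [0,0,0,-8.5,-1],
    [0,0,0,-8.5,-1],
    [0,0,0,-8.5,-1],
    [0,0,0,-8.5,-1],
    [0,0,0,-8.5,-1],
    [0,0,0,0,-1]
  ]
}}

```text
t: 17.3
eef_pos: [0.6185, 0.1628, 0.2242]
tool_rot: [-0.0, -0.035, 0.999, -0.0]
contact_force: [0.1, 0.2, -5.0]
gripper_width: 0.511
grasp_force: 52.5
```

```bash
python3 -c "
from station import bot
o=bot.get_obs(); print(o['t'],o['q'].round(3),o['tool_rot'].round(4),o['eef_pos'])"
```

```text
17.3 [-0.028  0.464 -0.45   1.627  0.221  1.101  1.104] [-3.000e-04 -3.480e-02  9.994e-01 -5.000e-04] [0.61847352 0.16279136 0.22420995]
```

Mistake caught: a half turn while holding the housing would put the post away from the head. I'll turn back, and check from the first scene picture how far the camera body really protrudes.

>>> {"op": "carry_out", "data": {
  "targets": [
    [0,0,0,4,-1],
    [0,0,0,8.5,-1],
    [0,0,0,8.5,-1],
    [0,0,0,8.5,-1],
    [0,0,0,8.5,-1],
    [0,0,0,8.5,-1],
    [0,0,0,8.5,-1],
    [0,0,0,8.5,-1],
    [0,0,0,8.5,-1],
    [0,0,0,8.5,-1],
    [0,0,0,8.5,-1],
    [0,0,0,0,-1]
  ]
}}

```text
t: 18.5
eef_pos: [0.6186, 0.1638, 0.2244]
tool_rot: [0.0, 0.678, 0.735, -0.0]
contact_force: [0.8, -0.5, -4.6]
gripper_width: 0.509
grasp_force: 52.5
```

```bash
python3 - <<'E'
from h import *
import cv2
c=imaging.calibration("scene"); E=np.array(c["extrinsics"])
for p in [(.6747,.0772,.3737),(.6747,0,.3737)]:
    q=E[:3,:3]@np.array(p)+E[:3,3]; print((c["cx"]-c["fx"]*q[0]/q[2],c["cy"]+c["fy"]*q[1]/q[2]))
im=cv2.imread("pics/scene0.png").astype(int)
m=~((im[...,1]>im[...,2]+15)&(im[...,1]>im[...,0]+8))
for r in range(104,170,3):
    row=m[r,350:440]; j=np.flatnonzero(row)
    u=350+j.max(); o,d=ray("scene",(u,r)); t=(.6747-o[0])/d[0]; P=o+t*d
    print(r,"".join(".#"[int(b)] for b in row),P[1:].round(3))
E
```

```text
(np.float64(410.4135575555883), np.float64(158.16082651453968))
(np.float64(378.33170904475884), np.float64(172.02103909448925))
104 ..###############################################################....##################### [0.131 0.478]
107 ....######################################################...........##################### [0.132 0.471]
110 ......##################################################............###################### [0.133 0.464]
113 ........################################################............###################### [0.135 0.457]
116 ...........#############################################...............################### [0.136 0.45 ]
119 ............##########################################.....................############### [0.137 0.442]
122 ...........############################################........................########### [0.138 0.435]
125 ...........############################################............................####### [0.14  0.428]
128 ...........################################################............................... [0.0
[... 726 characters left out ...]
................................ [0.05  0.407]
152 .........##########################################....................................... [0.049 0.401]
155 ..........#########################################....................................... [0.05  0.393]
158 ..........########################################........................................ [0.048 0.387]
161 ..........#######################################......................................... [0.046 0.38 ]
164 ..........#######################################......................................... [0.047 0.372]
167 ....############################################.......................................... [0.045 0.366]
```

No camera body is visible there. The wrist extends about 50 mm (62 mm at z 0.45) against 91 mm to the head, so there's clearance as it is. Move over the nest.

>>> {"op": "carry_out", "data": {
  "targets": [
    [0.5,0,0,0,-1],
    [1.2,0.1,0,0,-1],
    [1.2,0,0,0,-1],
    [0.6,0,0,0,-1],
    [0,0,0,0,-1],
    [0,0,0,0,-1],
    [0,0,0,0,-1],
    [0,0,0,0,-1]
  ]
}}

```text
t: 19.3
eef_pos: [0.6173, 0.1985, 0.2243]
tool_rot: [0.0, 0.676, 0.737, -0.0]
contact_force: [-0.2, -0.3, -5.5]
gripper_width: 0.509
grasp_force: 52.5
```

```bash
python3 - <<'E'
from h import *
import cv2
np.set_printoptions(precision=4,suppress=True)
o=bot.get_obs(); print(o["eef_pos"],o["tool_rot"],o["contact_force"])
p=o["eef_pos"]; g=p+[0,0,-.0438]
a,s=np.cos(.0872),np.sin(.0872); out=[]
for n in ("scene","side"):
    c=imaging.calibration(n); E=np.array(c["extrinsics"]); im=imaging.read_camera(n)[:,:,::-1]
    q=E[:3,:3]@g+E[:3,3]; u=np.array([c["cx"]-c["fx"]*q[0]/q[2],c["cy"]+c["fy"]*q[1]/q[2]]); cv2.imwrite(f"pics/{n}_hov.png",im)
    x,y=u.astype(int); out.append(cv2.resize(im[y-35:y+65,x-50:x+50],(400,400),interpolation=2)); print(n,u,"crop origin",x-50,y-35)
    for dx,dy in ((-.022,-.031),(.022,-.031),(.022,.031),(-.022,.031)):
        P=g+[a*dx-s*dy,s*dx+a*dy,0]; q=E[:3,:3]@P+E[:3,3]; print("  ",dx,dy,(np.array([c["cx"]-c["fx"]*q[0]/q[2]-x+50,c["cy"]+c["fy"]*q[1]/q[2]-y+35])*4).round(0))
cv2.imwrite("pics/hov.png",np.hstack(out))
E
```

```text
[0.6173 0.1985 0.2243] [ 0.0002  0.676   0.7369 -0.0001] [-0.1598 -0.2567 -5.4623]
scene [427.9657 192.1613] crop origin 377 157
   -0.022 -0.031 [139. 142.]
   0.022 -0.031 [192. 183.]
   0.022 0.031 [268. 139.]
   -0.022 0.031 [215. 100.]
side [259.9603 161.5576] crop origin 209 126
   -0.022 -0.031 [215. 185.]
   0.022 -0.031 [269. 147.]
   0.022 0.031 [193. 101.]
   -0.022 0.031 [139. 138.]
```

View pics/hov.png

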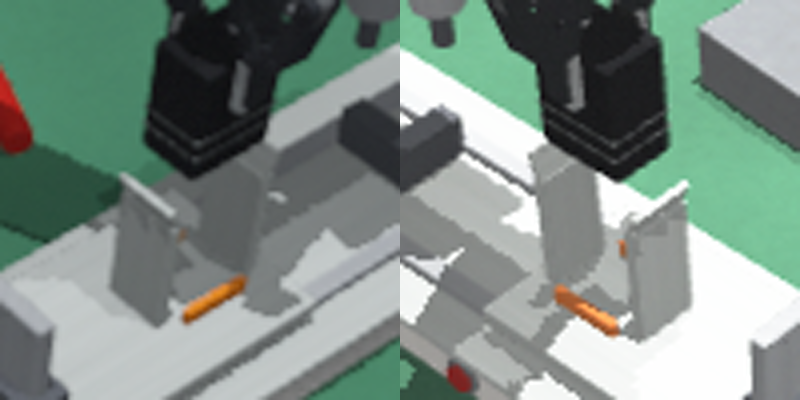

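The hover picture shows the housing level above the nest, with its foot corners at scene (145,140)/(195,178)/(270,137) and side (542,133)/(617,180)/(670,143), all within about 1 px of the prediction. It sits between the flared cheeks. Lower slowly, watching the force.

>>> {"op": "carry_out", "data": {
  "targets": [
    [-0.05,-0.05,0.5,0,-1],
    [0,0,1,0,-1],
    [0,0,1,0,-1],
    [0,0,0.8,0,-1],
    [0,0,0.5,0,-1],
    [0,0,0.4,0,-1],
    [0,0,0.3,0,-1],
    [0,0,0,0,-1],
    [0,0,0,0,-1]
  ]
}}

```text
t: 20.3
eef_pos: [0.6168, 0.1988, 0.1796]
tool_rot: [0.0, 0.676, 0.737, 0.0]
contact_force: [0.8, -0.1, -4.9]
gripper_width: 0.51
grasp_force: 52.5
```

>>> {"op": "carry_out", "data": {
  "targets": [
    [0,0,0.4,0,-1],
    [0,0,0.5,0,-1],
    [0,0,0.6,0,-1],
    [0,0,0.6,0,-1],
    [0,0,0.6,0,-1],
    [0,0,0.5,0,-1],
    [0,0,0.4,0,-1],
    [0,0,0.4,0,-1],
    [0,0,0,0,-1],
    [0,0,0,0,-1]
  ]
}}

```text
t: 21.3
eef_pos: [0.6167, 0.1988, 0.1393]
tool_rot: [0.0, 0.676, 0.737, 0.0]
contact_force: [-0.1, -0.7, -4.3]
gripper_width: 0.506
grasp_force: 52.5
```

>>> {"op": "carry_out", "data": {
  "targets": [
    [0,0,0.4,0,-1],
    [0,0,0.5,0,-1],
    [0,0,0.5,0,-1],
    [0,0,0.3,0,-1],
    [0,0,0.2,0,-1],
    [0,0,0.1,0,-1],
    [0,0,0,0,-1],
    [0,0,0,0,-1]
  ]
}}

```text
t: 22.1
eef_pos: [0.6168, 0.1988, 0.1195]
tool_rot: [0.0, 0.676, 0.737, 0.0]
contact_force: [0.6, -0.3, -4.9]
gripper_width: 0.51
grasp_force: 52.5
```

>>> {"op": "carry_out", "data": {
  "targets": [
    [0,0,0.1,0,-1],
    [0,0,0.1,0,-1],
    [0,0,0.1,0,-1],
    [0,0,0.1,0,-1],
    [0,0,0.1,0,-1],
    [0,0,0,0,-1],
    [0,0,0,0,-1]
  ]
}}

```text
t: 22.8
eef_pos: [0.6166, 0.1987, 0.1143]
tool_rot: [-0.0, 0.676, 0.737, -0.0]
contact_force: [0.5, -0.2, -5.3]
gripper_width: 0.509
grasp_force: 52.5
```

Underside is about 0.0705, already below the lip tops with no contact. Last stretch.

>>> {"op": "carry_out", "data": {
  "targets": [
    [0,0,0.2,0,-1],
    [0,0,0.2,0,-1],
    [0,0,0.1,0,-1],
    [0,0,0.1,0,-1],
    [0,0,0.1,0,-1],
    [0,0,0,0,-1],
    [0,0,0,0,-1]
  ]
}}

```text
t: 23.5
eef_pos: [0.6167, 0.1988, 0.1073]
tool_rot: [0.0, 0.676, 0.737, 0.0]
contact_force: [-1.1, -0.5, -4.0]
gripper_width: 0.508
grasp_force: 52.5
```

>>> {"op": "carry_out", "data": {
  "targets": [
    [0,0,0.1,0,-1],
    [0,0,0.1,0,-1],
    [0,0,0.05,0,-1],
    [0,0,0,0,-1],
    [0,0,0,0,-1]
  ]
}}

```text
t: 24.0
eef_pos: [0.6168, 0.1988, 0.1061]
tool_rot: [0.0, 0.676, 0.737, 0.0]
contact_force: [-2.7, -0.9, 5.0]
gripper_width: 0.508
grasp_force: 53.5
```

It's seated: the underside is at 0.062 and contact is felt. Release and rise straight up.

>>> {"op": "carry_out", "data": {
  "targets": [
    [0,0,0,0,0.3],
    [0,0,0,0,1],
    [0,0,0,0,1],
    [0,0,0,0,1],
    [0,0,0,0,1],
    [0,0,-1,0,1],
    [0,0,-2,0,1],
    [0,0,-3,0,1],
    [0,0,-3.5,0,1],
    [0,0,-2.5,0,1],
    [0,0,-1,0,1],
    [0,0,0,0,1]
  ]
}}

```text
t: 25.2
eef_pos: [0.6174, 0.199, 0.2367]
tool_rot: [0.001, 0.676, 0.737, 0.001]
contact_force: [-0.4, 0.1, 0.3]
gripper_width: 0.999
grasp_force: 0.0
```

>>> {"op": "carry_out", "data": {
  "targets": [
    [-1.5,0,0,0,1],
    [-3,0,0,0,1],
    [-4,0,0,0,1],
    [-3.5,0,0,0,1],
    [-2,0,0,0,1],
    [0,0,0,0,1]
  ]
}}

```text
t: 25.8
eef_pos: [0.6281, 0.0527, 0.2327]
tool_rot: [-0.0, 0.678, 0.735, -0.002]
contact_force: [-0.6, 0.5, 0.6]
gripper_width: 1.002
grasp_force: 0.0
```

>>> {"op": "carry_out", "data": {
  "targets": [
    [0,0,0,-5,1],
    [0,0,0,-8.5,1],
    [0,0,0,-8.5,1],
    [0,0,0,-8.5,1],
    [0,0,0,-8.5,1],
    [0,0,0,-8.5,1],
    [0,0,0,-8.5,1],
    [0,0,0,-8.5,1],
    [0,0,0,-8.5,1],
    [0,0,0,-8.5,1],
    [0,0,0,-8.5,1],
    [0,0,0,0,1]
  ]
}}

```text
t: 27.0
eef_pos: [0.6279, 0.0597, 0.2333]
tool_rot: [-0.001, -0.045, 0.999, 0.0]
contact_force: [-0.5, -0.9, 0.4]
gripper_width: 0.995
grasp_force: 0.0
```

```bash
python3 - <<'E'
from post import *
o=bot.get_obs(); print(o["eef_pos"],o["tool_rot"],o["q"])
p=np.array([.6168-.017*.0872,.1988+.017*.9962,.154])
for n in ("scene","side"):
    c=imaging.calibration(n); E=np.array(c["extrinsics"]); q=E[:3,:3]@p+E[:3,3]; u=np.array([c["cx"]-c["fx"]*q[0]/q[2],c["cy"]+c["fy"]*q[1]/q[2]])
    im=imaging.read_camera(n)[:,:,::-1]; cv2.imwrite(f"pics/{n}_nest.png",im)
    x0,y0=(u-14).astype(int); h=cv2.cvtColor(im[y0:y0+28,x0:x0+28],cv2.COLOR_BGR2HSV)
    k,l,s,ce=cv2.connectedComponentsWithStats(((h[...,2]>110)&(h[...,1]<70)).astype(np.uint8)); print(n,u)
    for i in range(1,k):
        if s[i][4]>8: print(s[i],ce[i]+[x0,y0])
    g=cv2.cvtColor(im[y0:y0+28,x0:x0+28],cv2.COLOR_BGR2GRAY); print("\n".join("".join(" .:-=+*#%@"[v//26] for v in r) for r in g))
E
```

```text
[0.6279 0.0597 0.2333] [-0.0013 -0.0447  0.999   0.0003] [ 0.1132  0.437  -0.4143  1.6401  0.1904  1.1071  1.308 ]
scene [431.6882 197.2745]
[ 11   2  17  19 214] [437.0374 193.6682]
[25 22  3  6 15] [443.2    207.6667]
===========================-
=========================---
================++=====----=
================+**+=-----=+
===============++***+=--=+**
===============++++**+++****
=============-++++++********
============-=++++++++******
===========--=+++++++++*****
=======------+**+++++++++***
======-------=+**+++++++++**
====----------=+**+++++++++*
===-------:-=+**+***++++++++
--------:::+******+**+++++++
-------:..:+******++**++++++
-----:....:+******+-+***++++
---::.....:-+****+=-==+**++=
-::.......:--=++=-::--=+**+=
:.........:------:..:-===++=
...........:-----:...:--===-
............:::::.....::-==-
.......................:-==-
.......................:-==+
:....................  :-==*
-:.................    -===*
==:...............    .-==+*
===-............      .-==+*
-===:.........        :-==+*
side [255.5439 167.2044]
[  0   2  20  26 307] [248.7166 166.7655]
****************************
****************************
************##**************
***********%@%#*************
%*********%@%%#*************
@@#*****%@%%%%%*************
@@@@***%@%%%%%%#************
@@@@@@@%%%%%%%%%************
@@@@@@%%%%%%%%%%#***********
@@@@@%%%%%%%%%%%%***********
@@@%%%%%%%%%%%%%+***********
%%%%%%%%%%%%%@%*************
*%%%%%%%%%%%@####*=+********
%#%%%%%%%%@@#@@@@@+:=*******
##%%%%%%%@#*@@@@@@@-:-+*****
@*%%%%%@@++*@@@@@@@=:::-+***
@##%%%@#**+*%@@@@%*-:::::=**
@#*%@@+*++--=+***==-::::::-+
@#+###*++-::-===+==-::::::::
*++++++=-:::-===+==:::::::::
==++++-::::::--==-::::::::::
==+++=..:::::..:::::::::::::
@@++++...:::::::::::::::::::
@@++++.....:::::::::::::::::
@@*+++:.....::::::.:::::::::
@@%+++:.. ....::::::::::::::
@@%+++-. . .....:::::::::::+
@@@+++-. ... ....::::::::-*#
```

The post appears within about 1 px of the seated prediction in both views, so the housing is upright, fully down, with its post at the head end. Now pinch the pull plate.

>>> {"op": "carry_out", "data": {
  "targets": [
    [0,0,2,0,1],
    [0,0,3,0,1],
    [0,0,3,0,1],
    [0,0,2.5,0,1],
    [0,0,2,0,1],
    [0,0,1,0,1],
    [0,0,0,0,1],
    [0,0,0,0,1]
  ]
}}

```text
t: 27.9
eef_pos: [0.6293, 0.0596, 0.1005]
tool_rot: [0.0, -0.043, 0.999, 0.0]
contact_force: [0.5, 0.0, 1.0]
gripper_width: 0.998
grasp_force: 0.0
```

>>> {"op": "carry_out", "data": {
  "targets": [
    [0,0,0,0,-1],
    [0,0,0,0,-1],
    [0,0,0,0,-1],
    [0,0,0,0,-1],
    [0,0,0,0,-1],
    [0,0,0,0,-1],
    [0,0,0,0,-1],
    [0,0,0,0,-1],
    [0,0,0,0,-1],
    [0,0,0,0,-1]
  ],
  "force": 40
}}

```text
t: 28.9
eef_pos: [0.6289, 0.0597, 0.1002]
tool_rot: [0.0, -0.044, 0.999, 0.0]
contact_force: [-3.0, 1.5, 5.8]
gripper_width: 0.156
grasp_force: 41.2
```

The plate is gripped at 13.3 mm. Slide along tool +y, gently ramped.

>>> {"op": "carry_out", "data": {
  "targets": [
    [0,0.2,0,0,-1],
    [0,0.4,0,0,-1],
    [0,0.6,0,0,-1],
    [0,0.8,0,0,-1],
    [0,0.8,0,0,-1],
    [0,0.8,0,0,-1],
    [0,0.8,0,0,-1],
    [0,0.8,0,0,-1],
    [0,0.8,0,0,-1],
    [0,0.8,0,0,-1],
    [0,0.6,0,0,-1],
    [0,0.4,0,0,-1]
  ],
  "force": 60
}}

```text
t: 30.1
eef_pos: [0.6222, 0.1348, 0.1003]
tool_rot: [-0.0, -0.043, 0.999, -0.002]
contact_force: [-4.0, -6.2, 8.3]
gripper_width: 0.153
grasp_force: 60.2
```

>>> {"op": "carry_out", "data": {
  "targets": [
    [0,0.4,0,0,-1],
    [0,0.6,0,0,-1],
    [0,0.8,0,0,-1],
    [0,0.8,0,0,-1],
    [0,0.8,0,0,-1],
    [0,0.8,0,0,-1],
    [0,0.7,0,0,-1],
    [0,0.6,0,0,-1],
    [0,0.5,0,0,-1],
    [0,0.4,0,0,-1],
    [0,0.2,0,0,-1],
    [0,0,0,0,-1]
  ]
}}

```text
t: 31.3
eef_pos: [0.6166, 0.1957, 0.1002]
tool_rot: [-0.001, -0.042, 0.999, -0.005]
contact_force: [-6.4, -14.8, 13.9]
gripper_width: 0.152
grasp_force: 61.3
```

>>> {"op": "carry_out", "data": {
  "targets": [
    [0,0,0,0,-1],
    [0,0,0,0,-1],
    [0,0,0,0,-1]
  ]
}}

```text
t: 31.6
eef_pos: [0.6167, 0.1957, 0.1003]
tool_rot: [-0.001, -0.041, 0.999, -0.004]
contact_force: [-5.8, -15.4, 14.4]
gripper_width: 0.153
grasp_force: 61.2
```

```bash
python3 - <<'E'
from h import *
import cv2
np.set_printoptions(precision=4,suppress=True)
o=bot.get_obs(); print({k:o[k] for k in ("q","eef_pos","tool_rot","contact_force","torque","joint_vel")})
out=[]
for n,(x,y) in {"scene":(370,60),"side":(130,30)}.items():
    im=imaging.read_camera(n)[:,:,::-1]; cv2.imwrite(f"pics/{n}_sl.png",im)
E
```

```text
{'q': array([-0.1353,  0.6024, -0.3798,  1.7081,  0.2831,  0.8904,  1.0185]), 'eef_pos': array([0.6167, 0.1957, 0.1003]), 'tool_rot': array([-0.0009, -0.0415,  0.9991, -0.0044]), 'contact_force': array([ -5.8193, -15.4462,  14.3534]), 'torque': array([-2.3476,  1.0783,  0.3953]), 'joint_vel': array([-0.0004,  0.001 ,  0.0009,  0.0008,  0.0013,  0.0004, -0.0001])}
```

I've used all the picture views, so I'll measure the carriage travel numerically from the orange lip.

```bash
cat > lip.py <<'E'
from h import *
import cv2
np.set_printoptions(precision=4,suppress=True)
d=np.array([-.0872,.9962])
def lips(n,im):
    h=cv2.cvtColor(np.ascontiguousarray(im),cv2.COLOR_BGR2HSV); m=((h[...,0]>5)&(h[...,0]<20)&(h[...,1]>150)&(h[...,2]>80)).astype(np.uint8)
    k,l,s,ce=cv2.connectedComponentsWithStats(m)
    for i in range(1,k):
        P=plane(n,ce[i],.07)[:2]
        if s[i][4]>10 and 0<P[1]<.45 and .5<P[0]<.7:
            v,u=np.nonzero(l==i); Q=np.array([plane(n,p,.07)[:2] for p in zip(u,v)]); print(n,s[i],P,"along",[(Q@d).min().round(4),(Q@d).max().round(4)])
E
python3 - <<'E'
from lip import *
for t in ("0","_nest","_sl"):
    for n in ("scene","side"): print(t); lips(n,cv2.imread(f"pics/{n}{t}.png"))
E
```

```text
0
scene [423 227  15  10  47] [0.6452 0.1994] along [np.float64(0.1184), np.float64(0.1674)]
0
side [248 199  15  11  41] [0.5849 0.1923] along [np.float64(0.1157), np.float64(0.1661)]
_nest
scene [422 225  16  12  74] [0.6431 0.2004] along [np.float64(0.1184), np.float64(0.1704)]
_nest
side [248 197  16  13  76] [0.5878 0.1938] along [np.float64(0.1157), np.float64(0.1694)]
_sl
scene [461 203  15  11  61] [0.632  0.3343] along [np.float64(0.2511), np.float64(0.3049)]
_sl
side [211 174  15  11  65] [0.5755 0.3283] along [np.float64(0.2505), np.float64(0.3035)]
```

The carriage has moved about 134 mm, so roughly 26 mm remain. Continue gently.

>>> {"op": "carry_out", "data": {
  "targets": [
    [0,0.4,0,0,-1],
    [0,0.4,0,0,-1],
    [0,0.4,0,0,-1],
    [0,0,0,0,-1]
  ]
}}

```text
t: 32.1
eef_pos: [0.6167, 0.1956, 0.1002]
tool_rot: [-0.003, -0.037, 0.999, -0.012]
contact_force: [-9.5, -38.0, 26.2]
gripper_width: 0.152
grasp_force: 70.3
```

It's firmly blocked at about 135 mm of travel, with the force at the plate. The carriage may have started partly in, so this may already be home. I'll check the nozzle position against the nest.

```bash
python3 - <<'E'
from lip import *
print("nozzle", plane("scene",(469,168),.186), plane("side",(219.3,137),.186), tri([ray("scene",(469,168)),ray("side",(219.3,137))]))
nest=np.array([.6168,.1988]); print("nest now",nest+.1355*d)
# station frame: base corners, z=.041 (from crop pixels) -> along-y coordinate relative to nest start
A=lambda p:(335+p[0]/4,165+p[1]/4); B=lambda p:(155+p[0]/4,135+p[1]/4)
for n,f,p in (("scene",A,(20,325)),("scene",A,(770,145)),("side",B,(18,143)),("side",B,(570,525)),("side",B,(772,350))):
    print(n,p,(plane(n,f(p),.041)[:2]-nest)@d)
# black bumper block front-bottom/top edges and carriage front edge
for n,f,ps in (("scene",A,[(508,75),(625,150),(508,110),(600,170)]),("side",B,[(155,140),(275,80),(180,172),(278,103)])):
    for p in ps: print("bumper",n,p,[((plane(n,f(p),z)[:2]-nest)@d).round(3) for z in (.05,.07,.09)])
E
```

```text
nozzle [0.6073 0.3339 0.186 ] [0.6011 0.3309 0.186 ] (array([0.6044, 0.3369, 0.1817]), [np.float64(0.0008240228445550635), np.float64(0.0008240228445551317)])
nest now [0.605  0.3338]
scene (20, 325) -0.19219787935550978
scene (770, 145) 0.30537008161243906
side (18, 143) 0.29943285196835656
side (570, 525) -0.19724427575627113
side (772, 350) -0.19534777963634248
bumper scene (508, 75) [np.float64(0.211), np.float64(0.192), np.float64(0.172)]
bumper scene (625, 150) [np.float64(0.217), np.float64(0.197), np.float64(0.178)]
bumper scene (508, 110) [np.float64(0.185), np.float64(0.166), np.float64(0.147)]
bumper scene (600, 170) [np.float64(0.189), np.float64(0.17), np.float64(0.151)]
bumper side (155, 140) [np.float64(0.224), np.float64(0.204), np.float64(0.184)]
bumper side (275, 80) [np.float64(0.211), np.float64(0.191), np.float64(0.171)]
bumper side (180, 172) [np.float64(0.188), np.float64(0.169), np.float64(0.149)]
bumper side (278, 103) [np.float64(0.191), np.float64(0.172), np.float64(0.152)]
```

The nozzle is at (.604,.334) and the nest is now at (.605,.334). So the carriage is home against its stop; it had started about 25 mm in. Relax the push, then release.

>>> {"op": "carry_out", "data": {
  "targets": [
    [0,-0.6,0,0,-1],
    [0,-0.6,0,0,-1],
    [0,-0.3,0,0,-1],
    [0,0,0,0,-1],
    [0,0,0,0,-1]
  ]
}}

```text
t: 32.6
eef_pos: [0.6167, 0.1957, 0.1002]
tool_rot: [-0.001, -0.042, 0.999, -0.003]
contact_force: [-4.1, -7.3, 10.5]
gripper_width: 0.152
grasp_force: 60.8
```

>>> {"op": "carry_out", "data": {
  "targets": [
    [0,0,0,0,1],
    [0,0,0,0,1],
    [0,0,0,0,1],
    [0,0,0,0,1],
    [0,0,0,0,1],
    [0,0,0,0,1],
    [0,0,-1,0,1],
    [0,-0.5,-2,0,1],
    [0,-0.5,-2.5,0,1],
    [0,-3,-2,0,1],
    [0,-4,-2,0,1],
    [0,-4,-1,0,1]
  ]
}}

```text
t: 33.8
eef_pos: [0.628, 0.0799, 0.2079]
tool_rot: [0.002, -0.044, 0.999, 0.0]
contact_force: [0.4, -0.3, -0.0]
gripper_width: 0.999
grasp_force: 0.0
```

>>> {"op": "carry_out", "data": {
  "targets": [
    [0,-4,0,0,1],
    [0,-4,0,0,1],
    [0,-3,0,0,1],
    [0,0,0,0,1],
    [0,0,0,0,1],
    [0,0,0,0,1]
  ]
}}

```text
t: 34.4
eef_pos: [0.6366, -0.0275, 0.2053]
tool_rot: [0.0, -0.045, 0.999, 0.001]
contact_force: [0.5, 0.5, 0.0]
gripper_width: 1.0
grasp_force: 0.0
```

```bash
python3 - <<'E'
from lip import *
o=bot.get_obs(); print(o["t"],o["eef_pos"],o["contact_force"])
p=np.array([*(np.array([.6168,.1988])+(.1355+.017)*d),.154])
for n in ("scene","side"):
    im=imaging.read_camera(n)[:,:,::-1]; cv2.imwrite(f"pics/{n}_end.png",im); lips(n,im)
    c=imaging.calibration(n); E=np.array(c["extrinsics"]); q=E[:3,:3]@p+E[:3,3]; x,y=np.array([c["cx"]-c["fx"]*q[0]/q[2],c["cy"]+c["fy"]*q[1]/q[2]]).astype(int)
    g=cv2.cvtColor(np.ascontiguousarray(im[y-14:y+24,x-18:x+18]),cv2.COLOR_BGR2GRAY); print("\n".join("".join(" .:-=+*#%@"[v//26] for v in r) for r in g))
E
```

```text
34.4 [ 0.6366 -0.0275  0.2053] [0.5188 0.5235 0.0267]
scene [461 203  15  11  59] [0.6318 0.3342] along [np.float64(0.2511), np.float64(0.3049)]
=============------------========---
==============-:--------=========---
==============-:::::--==========----
==============-....:-===========----
==============:....:-===========----
=============-:....:---========-----
=============-:....:----=====-------
=============-:....-------===-------
==============-...:--------===------
===============---------------------
=================-------------------
================---------------==---
===============----------------==---
============--::---------------==---
==========--:..:--------------==----
=========-:.. .:--------------==----
=======--:.   :--------------==-----
=====--:.     :------::----====-----
===--:.       :------:.:----===-----
+=-:..        .:----:. .::---==-----
*+-.           .::::..  ..:---------
**+-             ...      .:--------
=+**=.                    .:-=------
-=+**+:                   .---------
---=+*+-.                 :---------
----=+**+:                :-=-
[... 1246 characters left out ...]
====++++++=-..:======:........:-+*
=======+++=-.....--===:...........:=
=======+==-........................-
=======++=-......................:#@
=======+++=.....................:#@%
======++++=. .................:#@@#+
======++++=:.. ..............:#@%*==
======++++=:. .. ...........+@@#+===
======++++=:.  ............:=**+==++
=======++++=.... . ........:+====+++
=======++++=.... ..... ....:+==+++++
======+++++=.... .... ....:===++++++
=======--++=:.. ...... ....-++++++++
======-:-+==:.. . . ..  ...-++++++++
====-:::-=+=- .... .. . . .-++++++++
===-:::::=++=..... ........:++++++++
=-:::::::-++=. . .....   ..:++++++++
-::::::::-++=:..... .......:++++++++
:::::::::-++=-... .........:=+++++++
```

The carriage hasn't moved since release, the housing and post sit under the nozzle, and the robot is clear. Hand in.

```bash
python3 -c "
from station import bot; print(bot.hand_in())"
```

```text
the job is handed in; nothing more can be done
None
```

Job handed in at about 34 s: by the camera measurements, the housing is upright and fully down in the nest with its post towards the head, and the carriage is home against its stop; it moved only about 135 mm, and I took that as home because it stopped firmly with the nest directly under the nozzle.

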